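# Refill for the bench greaser: pump it out, find the full tin by feel

## Task

The bench greaser is to be refilled: clear the old grease out of it by working its sprung lever through at least three full strokes, right down to the stop and all the way up again each time. Then find the full one of the three closed tins by hefting them one at a time from left to right: lift each clear of the plywood block, then set it back upright in its own hole and let go before taking the next (leave the tools and small things around where they are). Finish with the heaviest tin held up, upright and still, its bottom at least 12 cm above the table, the others in their own holes; the program ends while the gripper still holds it (if it is the right-hand tin you need not put that down in between).

Things in the scene. Friction and masses are not known exactly. Their poses are not given: they have to be found in the camera images.
- lever_grip (a point): point on the axis of the greaser lever's black rubber grip, 170 mm from the hinge. The grip is a round bar about 22 mm thick, from 116 to 212 mm from the hinge, on the end of the straight steel lever; it turns with the lever and points roughly towards the robot
- lever_hinge (a point): centre of the lever's hinge pin, fixed, 140 mm above the table; the pin runs along this frame's y, and seen from above the lever points along its -x
- pump_lever (a joint): lever angle, rad: 0 is fully up (lever 0.40 rad above level), grows as the grip is pushed down, 0.65 is down at its stop (hard, 0.25 rad below level; from 0.57 the stroke counts as full). A spring drives it back up by itself in about half a second; at the grip it takes about 6 N at the top, 14 N near the bottom. Closed fingers can push it from above
- tin_block: plywood block 96 x 256 x 22 mm, screwed to the table, with a row of three round holes 68 mm in diameter, 14 mm deep, 88 mm apart along its long side (y). Origin at the centre of its underside
- hole_left (a point): centre of the floor of the left hole (robot's left, +y), 8 mm above the table
- hole_middle (a point): centre of the floor of the middle hole, 8 mm above the table
- hole_right (a point): centre of the floor of the right hole, 8 mm above the table
- tin_a: one of three outwardly identical closed tins standing in the block's holes: bare metal cylinder 60 mm in diameter, 112 mm tall, plain paper band, flat lid that stays shut. Origin at the centre of its underside, z up. The full tin weighs 0.42 to 0.51 kg, the two part-used ones 0.11 to 0.25 kg each; which is the full one cannot be seen
- tin_b: one of three outwardly identical closed tins standing in the block's holes: bare metal cylinder 60 mm in diameter, 112 mm tall, plain paper band, flat lid that stays shut. Origin at the centre of its underside, z up. The full tin weighs 0.42 to 0.51 kg, the two part-used ones 0.11 to 0.25 kg each; which is the full one cannot be seen
- tin_c: one of three outwardly identical closed tins standing in the block's holes: bare metal cylinder 60 mm in diameter, 112 mm tall, plain paper band, flat lid that stays shut. Origin at the centre of its underside, z up. The full tin weighs 0.42 to 0.51 kg, the two part-used ones 0.11 to 0.25 kg each; which is the full one cannot be seen
- greaser: bench greaser, bolted down on the right: grey cast foot 190 x 100 mm, behind the hinge an aluminium grease reservoir 92 mm wide and 197 mm tall, under the lever a pump barrel and gauge up to 100 mm high. Origin on the table under the lever hinge; axes as lever_hinge
- flat_brush: bystander: flat brush lying, 36 x 176 x 12 mm; origin at the centre of the underside
- glue_bottle: bystander: white bottle with a red pointed cap, standing, 52 x 50 x 151 mm; origin at the centre of the underside
- screwdriver_red: bystander: red-handled screwdriver lying, 27 x 246 x 23 mm; origin at the centre of the underside
- hex_nut_1: bystander: hexagon nut lying flat, 22 x 24 x 12 mm; origin at the centre of the underside
- caliper: bystander: vernier caliper lying flat, 64 x 210 x 8 mm; origin at the centre of the underside

How it is judged:
On the way, in this order (a step that is already met when the one before it is completed fails the run):
1. first stroke: the lever is right down at its stop (value of joint pump_lever above 0.57 rad), for 0.05 s.
2. first stroke: the lever is all the way up again (value of joint pump_lever below 0.08 rad), for 0.05 s.
3. second stroke: the lever is right down at its stop (value of joint pump_lever above 0.57 rad), for 0.05 s.
4. second stroke: the lever is all the way up again (value of joint pump_lever below 0.08 rad), for 0.05 s.
5. third stroke: the lever is right down at its stop (value of joint pump_lever above 0.57 rad), for 0.05 s.
6. the lever is all the way up again, and the left tin is held in the gripper clear of the block, the other two in their holes (value of joint pump_lever below 0.08 rad and ((height (world z) of tin_a above 0.032 m and contact force between the fingers and tin_a above 0.5 N) or (height (world z) of tin_b above 0.032 m and contact force between the fingers and tin_b above 0.5 N) or (height (world z) of tin_c above 0.032 m and contact force between the fingers and tin_c above 0.5 N)) and distance between any of tin_a, tin_b, tin_c and hole_middle below 0.015 m and distance between any of tin_a, tin_b, tin_c and hole_right below 0.015 m), for 0.3 s.
7. the left tin is back in its hole, upright and let go (distance of each of tin_a, tin_b, tin_c from where it was at the start of the episode below 0.012 m and angle between each of tin_a, tin_b, tin_c's own z axis and vertical below 0.1 rad and contact force between the fingers and tin_a below 0.1 N and contact force between the fingers and tin_b below 0.1 N and contact force between the fingers and tin_c below 0.1 N), for 0.1 s.
8. the middle tin is held in the gripper clear of the block, the other two in their holes (((height (world z) of tin_a above 0.032 m and contact force between the fingers and tin_a above 0.5 N) or (height (world z) of tin_b above 0.032 m and contact force between the fingers and tin_b above 0.5 N) or (height (world z) of tin_c above 0.032 m and contact force between the fingers and tin_c above 0.5 N)) and distance between any of tin_a, tin_b, tin_c and hole_left below 0.015 m and distance between any of tin_a, tin_b, tin_c and hole_right below 0.015 m), for 0.3 s.
9. the middle tin is back in its hole, upright and let go (all of step 7), for 0.1 s.
10. the right tin is held in the gripper clear of the block, the other two in their holes (((height (world z) of tin_a above 0.032 m and contact force between the fingers and tin_a above 0.5 N) or (height (world z) of tin_b above 0.032 m and contact force between the fingers and tin_b above 0.5 N) or (height (world z) of tin_c above 0.032 m and contact force between the fingers and tin_c above 0.5 N)) and distance between any of tin_a, tin_b, tin_c and hole_left below 0.015 m and distance between any of tin_a, tin_b, tin_c and hole_middle below 0.015 m), for 0.3 s.
At the end, for the whole second after the job is handed in: The heaviest tin is held by the gripper alone, within 0.25 rad of upright, still (under 0.03 m/s), its underside over 110 mm up; the other two, let go, stand upright within 12 mm of their starts and press on the block with under 3.3 N each (neither is the full one); the lever is up (under 0.08 rad) (((height (world z) of tin_a above 0.11 m and angle between tin_a's own z axis and vertical below 0.25 rad and contact force between the fingers and tin_a above 1 N and linear speed of tin_a below 0.03 m/s and contact force between tin_a and tin_b below 0.05 N and contact force between tin_a and tin_c below 0.05 N and contact force between tin_a and tin_block below 0.05 N and contact force between tin_a and greaser below 0.05 N and contact force between tin_a and glue_bottle below 0.05 N and distance of each of tin_b, tin_c from where it was at the start of the episode below 0.012 m and angle between each of tin_b, tin_c's own z axis and vertical below 0.1 rad and contact force between the fingers and tin_b below 0.1 N and contact force between each of tin_b, tin_c and tin_block below 3.3 N and contact force between the fingers and tin_c below 0.1 N) or (height (world z) of tin_b above 0.11 m and angle between tin_b's own z axis and vertical below 0.25 rad and contact force between the fingers and tin_b above 1 N and linear speed of tin_b below 0.03 m/s and contact force between tin_b and tin_a below 0.05 N and contact force between tin_b and tin_c below 0.05 N and contact force between tin_b and tin_block below 0.05 N and contact force between tin_b and greaser below 0.05 N and contact force between tin_b and glue_bottle below 0.05 N and distance of each of tin_a, tin_c from where it was at the start of the episode below 0.012 m and angle between each of tin_a, tin_c's own z axis and vertical below 0.1 rad and contact force between the fingers and tin_a below 0.1 N and contact force between each of tin_a, tin_c and tin_block below 3.3 N and contact force between the fingers and tin_c below 0.1 N) or (height (world z) of tin_c above 0.11 m and angle between tin_c's own z axis and vertical below 0.25 rad and contact force between the fingers and tin_c above 1 N and linear speed of tin_c below 0.03 m/s and contact force between tin_c and tin_a below 0.05 N and contact force between tin_c and tin_b below 0.05 N and contact force between tin_c and tin_block below 0.05 N and contact force between tin_c and greaser below 0.05 N and contact force between tin_c and glue_bottle below 0.05 N and distance of each of tin_a, tin_b from where it was at the start of the episode below 0.012 m and angle between each of tin_a, tin_b's own z axis and vertical below 0.1 rad and contact force between the fingers and tin_a below 0.1 N and contact force between each of tin_a, tin_b and tin_block below 3.3 N and contact force between the fingers and tin_b below 0.1 N)) and value of joint pump_lever below 0.08 rad); the arm keeps its last pose, push and grip.
It fails at once if a tin is tipped over (more than 0.7 rad) (angle between any of tin_a, tin_b, tin_c's own z axis and vertical above 0.7 rad).
It fails at once if a bystander is moved by more than 40 mm (distance of any of flat_brush, glue_bottle, screwdriver_red, hex_nut_1, caliper from where it was at the start of the episode above 0.04 m).
It also fails if it takes over 72 s, if anything falls off the work surface, if the arm or the gripper's body presses on something with over 40 N, if the wrist force passes 120 N, or if a joint passes its speed limit or range.

## Robot

A 6-joint arm with a two-finger parallel gripper is mounted at the origin on a cart in front of the work surface, level with it; the furniture and walls round the work are solid. World frame = base frame: x ahead of the robot, y to its left, z up, the work surface at z = 0. Lengths are in m, angles in rad, forces in N, time in s.
With the tool pointing down it reaches from about 0.275 to 0.825 m from the base axis. Payload 4.9 kg.
Tool frame: the origin (TCP) lies midway between the tips of the shut fingers; the grasp point (between the pads) lies 19 mm behind it (bot.grip_depth is the distance from the TCP to the grasp point, in m); z points along the fingers, y is the line along which they close (so a half turn about z gives the same grasp; the last joint's range is limited). The gripper opens to 85 mm and grips with 20 to 120 N. Pads are 22 mm wide; open, the fingers measure 114 mm over their backs; the gripper's body (76 mm by 85 mm) begins 54 mm behind the grasp point. The pads swing forward as they close: fully open they stand 13 mm farther back than shut.
Start: joints at [-1.439, 0.326, -0.193, 1.052, 0, 1.437], TCP at [0.144, -0.531, 0.231] pointing down, gripper open.
Joint ranges: [-2.65, 2.65], [-0.97, 1.79], [-1.3, 1.35], [-1.93, 2.1], [-1.47, 1.37], [-3.14, 3.14]. Speed limits (rad/s): [2.57, 2.57, 3.14, 3.14, 3.14, 3.14].

## Interface

Orientations are given as a unit quaternion [w, x, y, z].
In Python, from cell import bot gives the robot as it stands. Calls block until the motion is done:
- bot.move_pose(position, orientation): joint-space move of the TCP to a pose.
- bot.move_linear(position, speed=0.15, rotation=None, until_force=None): straight line of the TCP; rotation=None keeps the orientation; speed is the mean speed in m/s. With until_force (N) it stops when the force on the tool has changed by that much, and returns True; else False.
- bot.goto_joints(angles): joint-space move.
- bot.set_gripper(opening, grasp_force=None): opening from 0.0 (shut) to 1.0 (fully open); grasp_force is the grip in N (None keeps the last); returns when the fingers have stopped.
- bot.wait(seconds).
- bot.solve_ik(position, orientation): joint angles nearest the present ones, or None.
- bot.camera(name): name is "scene" or "top"; returns the picture (384x512x3 uint8, red, green, blue); there is no depth.
- bot.calibration(name): a dict with "mtx" (3x3 intrinsics, pixels), "extrinsics" (4x4, takes a point from world to camera coordinates). Camera axes: x right, y down, z forward; pixel columns grow to the right and rows downward; lengths in m; the calibration is good to about 2 mm. A picture is of the moment at which its call begins. calibration takes no time and is no camera call.
A pose or a line that the arm cannot do raises bot.PlanningError and nothing moves.
- bot.close_job(): hands the job in; it is judged then, once.
Trained networks look in the newest picture that a camera, given by its name, has taken for a name from the list of things; names that differ only in an ending like _2 or _b are one class to them, and where a whole thing is asked for, a point or a joint stands for the part that bears it (a point fixed in the world has none). Each returns a list of dicts, best first, with "confidence" (0 to 1); they miss things now and then, are a little off and sometimes report something else, mostly with a low value. They report only what shows in the picture. A call takes as long as a camera call.
- bot.search_frame(camera, thing): "bbox" ([left, top, width, height] in pixels, round what is visible of it).
Readings, each from a call of its own:
- bot.read_clock(): time.
- bot.read_joint_positions(): joint angles.
- bot.read_joint_vel(): joint speeds.
- bot.read_joint_efforts(): joint torques, N m.
- bot.read_position(): TCP position.
- bot.read_tool_rot(): TCP orientation.
- bot.read_ft_force(): force on the tool from outside, world axes, zero at the start.
- bot.read_moment(): the same for the moment, N m.
- bot.read_gripper_width(): opening from 0.0 (shut) to 1.0 (fully open).
- bot.read_finger_force(): force on a finger pad.
Only numpy, scipy, OpenCV 4.12 (cv2) and the standard library are available. Lean on these libraries where they do the work, as an engineer would, in place of code of your own. Each camera call takes 0.05 s, during which the arm holds its last target. There are 200 camera calls.

## Working session

There is one attempt and no reset: what is moved stays moved. The work goes in short steps, each a Python script; the robot and the scene stay as the last script left them, time stands still between calls to the robot, and variables do not carry over. Pictures are saved under pics/ and viewed, at most 10 in all, crops included, and the job is handed in when it is done.

```bash
mkdir -p pics; python3 - <<'E'
from cell import bot
import cv2, numpy as np
ims=[]
for c in("scene","top"):
    im=bot.camera(c); cv2.imwrite(f"pics/{c}0.png",im[:,:,::-1])
    k=bot.calibration(c); print(c,np.round(k["mtx"],1).tolist(),np.round(k["extrinsics"],3).tolist())
    for t in("tin_a","tin_block","lever_grip","greaser","glue_bottle"):
        print(t,[(np.round(d["bbox"]).tolist(),round(d["confidence"],2)) for d in bot.search_frame(c,t)[:4]])
print(bot.read_clock())
E
```

```text
scene [[458.6, 0.0, 259.5], [0.0, 458.6, 196.1], [0.0, 0.0, 1.0]] [[-0.835, -0.551, -0.014, 0.355], [-0.327, 0.515, -0.792, 0.374], [0.444, -0.657, -0.61, 0.857], [0.0, 0.0, 0.0, 1.0]]
tin_a [([187.0, 272.0, 26.0, 54.0], 0.83), ([242.0, 230.0, 30.0, 47.0], 0.81), ([211.0, 247.0, 35.0, 58.0], 0.59)]
tin_block [([175.0, 257.0, 107.0, 89.0], 0.67), ([135.0, 239.0, 66.0, 70.0], 0.44)]
lever_grip [([249.0, 162.0, 74.0, 15.0], 0.63)]
greaser [([215.0, 147.0, 111.0, 87.0], 0.86)]
glue_bottle [([112.0, 235.0, 26.0, 53.0], 0.72)]
top [[385.8, 0.0, 254.5], [0.0, 385.8, 192.8], [0.0, 0.0, 1.0]] [[0.025, -1.0, -0.014, -0.13], [-0.988, -0.022, -0.155, 0.557], [0.154, 0.018, -0.988, 0.97], [0.0, 0.0, 0.0, 1.0]]
tin_a [([217.0, 212.0, 29.0, 28.0], 0.88), ([181.0, 204.0, 30.0, 28.0], 0.86), ([145.0, 196.0, 37.0, 29.0], 0.69)]
tin_block [([154.0, 193.0, 98.0, 53.0], 0.75), ([147.0, 196.0, 34.0, 29.0], 0.68)]
lever_grip [([302.0, 164.0, 22.0, 84.0], 0.92)]
greaser [([281.0, 119.0, 48.0, 130.0], 0.89)]
glue_bottle [([154.0, 119.0, 24.0, 28.0], 0.91)]
0.6
```

View pics/scene0.png

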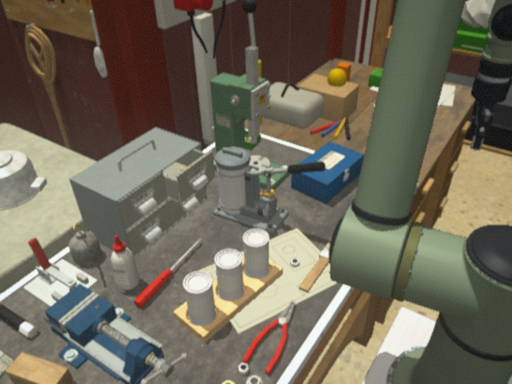

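View pics/top0.png

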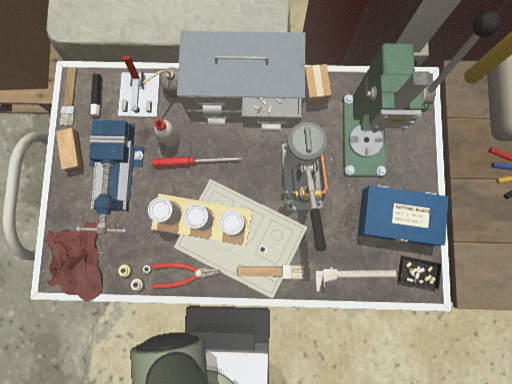

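The scene view shows three tins in the block (about (199,300), (229,275), (256,253)) and the greaser at (250,190). In the top view the lids are near (161,211), (197,217) and (232,223), and the grip runs from about (314,205) to (320,248). I'll zoom in for exact positions.

```bash
python3 - <<'E'
import cv2
im=cv2.imread("pics/top0.png")[115:260,140:335]
cv2.imwrite("pics/crop1.png",cv2.resize(im,None,fx=4,fy=4,interpolation=cv2.INTER_CUBIC))
im=cv2.imread("pics/scene0.png")[140:340,170:330]
cv2.imwrite("pics/crop2.png",cv2.resize(im,None,fx=3,fy=3,interpolation=cv2.INTER_CUBIC))
E
```

```text
(no output)
```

View pics/crop1.png

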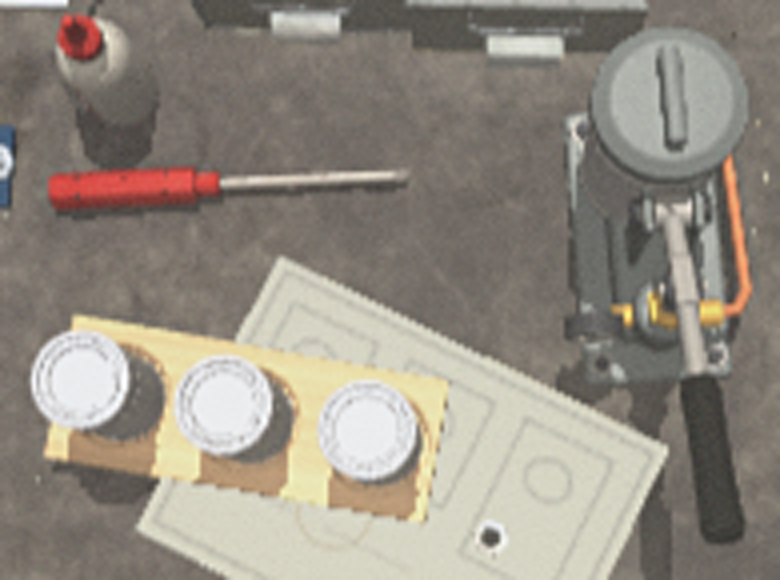

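View pics/crop2.png

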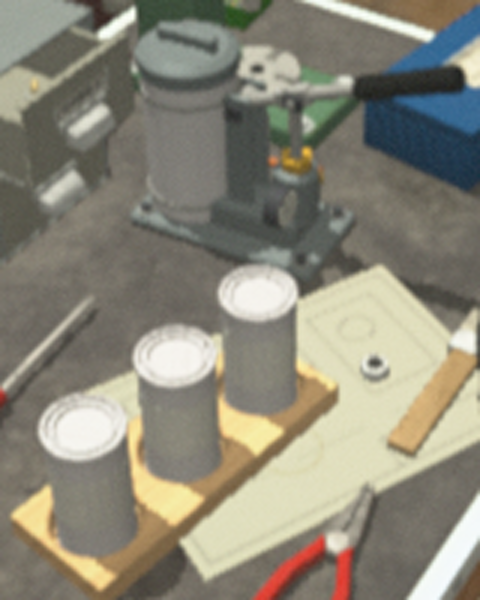

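Crop 1 (4x) shows lids at (80,380), (224,405) and (369,430), the hinge at about (676,212), and the grip from (700,378) to its end at (723,535). Crop 2 (3x) shows lids at (83,427), (175,356) and (258,293). Now I'll turn these into positions.

```bash
cat > h.py <<'E'
from cell import bot
import numpy as np
from scipy.spatial.transform import Rotation as R
def ray(c,uv):
    k=bot.calibration(c);E=np.array(k["extrinsics"]);r,t=E[:3,:3],E[:3,3]
    d=r.T@np.linalg.inv(k["mtx"])@[uv[0],uv[1],1]; return -r.T@t,d
def atz(c,uv,z):
    o,d=ray(c,uv); return o+d*(z-o[2])/d[2]
def quat(yaw):  # tool down, finger closing line (tool y) at angle yaw from world y
    q=(R.from_euler('z',yaw)*R.from_euler('x',np.pi)).as_quat(); return [q[3],q[0],q[1],q[2]]
E
python3 - <<'E'
from h import *
f=lambda p,s,o:((np.array(p)+.5)/s-.5+o)
for p in[(80,380),(224,405),(369,430)]: print("top",atz("top",f(p,4,(140,115)),.12).round(4))
for p in[(83,427),(175,356),(258,293)]: print("scene",atz("scene",f(p,3,(170,140)),.12).round(4))
for p,z in[((676,212),.15),((700,378),.14+.116*np.sin(.4)),((723,537),.14+.212*np.sin(.4)),((670,105),.197)]: print("lev",atz("top",f(p,4,(140,115)),z).round(4))
q=bot.read_tool_rot();print(q,R.from_quat([q[1],q[2],q[3],q[0]]).as_matrix().round(3).tolist())
E
```

```text
top [0.5018 0.1096 0.12  ]
top [0.4887 0.0219 0.12  ]
top [ 0.4758 -0.0658  0.12  ]
scene [0.4996 0.1141 0.12  ]
scene [0.487  0.0266 0.12  ]
scene [ 0.4738 -0.0602  0.12  ]
lev [ 0.6064 -0.2451  0.15  ]
lev [ 0.5041 -0.2544  0.1852]
lev [ 0.416  -0.2613  0.2226]
lev [ 0.6576 -0.2357  0.197 ]
[-4.84789727e-06  9.91184219e-01  1.32490919e-01 -8.13198843e-06] [[0.965, 0.263, -0.0], [0.263, -0.965, 0.0], [-0.0, -0.0, -1.0]]
```

```bash
python3 - <<'E'
from h import *
x,y=.449,-.2565
bot.set_gripper(0.0)
bot.move_pose([x,y,.27],quat(0.0))
print(bot.read_position().round(4) if hasattr(bot.read_position(),'round') else bot.read_position(), bot.read_joint_positions(), bot.read_clock())
t=bot.move_linear([x,y,.205],speed=.08,until_force=3); print("contact",t,bot.read_position()[2],bot.read_ft_force())
if t:
    bot.move_linear([x,y,.135],speed=.12); print(bot.read_ft_force())
    t=bot.move_linear([x,y,.109],speed=.05,until_force=12); print("bottom",t,bot.read_position(),bot.read_ft_force()); bot.wait(.1)
    print(bot.read_ft_force(),bot.read_position()[2],bot.read_clock())
E
```

```text
[ 0.4487 -0.2572  0.2699] [-6.63037172e-01  2.41751184e-01 -2.08268017e-01  1.12077990e+00
 -3.41043176e-04  2.47942710e+00] 2.8917
contact True 0.21965774549560657 [1.60254167 0.87900731 4.09070423]
[-7.23581172 -2.3115091  12.40932027]
bottom True [ 0.44965257 -0.25791602  0.11169392] [-3.83838687  0.59795929 13.41567861]
[-2.88909163  2.17176541 13.73056444] 0.11185413194860741 5.0417
```

```bash
python3 - <<'E'
from h import *
x,y=.449,-.2565
t=bot.move_linear([x,y,.104],speed=.03,until_force=10); print(t,bot.read_position(),bot.read_ft_force())
bot.wait(.1); print(bot.read_position()[2],bot.read_ft_force(),bot.read_clock())
im=bot.camera("scene")
import cv2; cv2.imwrite("pics/down.png",cv2.resize(im[130:250,200:360,::-1],None,fx=4,fy=4))
E
```

```text
True [ 0.44967603 -0.25791832  0.11137312] [-4.57943035  2.80204136 15.83793715]
0.1113845476051268 [-4.88264751  2.34434779 15.29636868] 5.35
```

View pics/down.png

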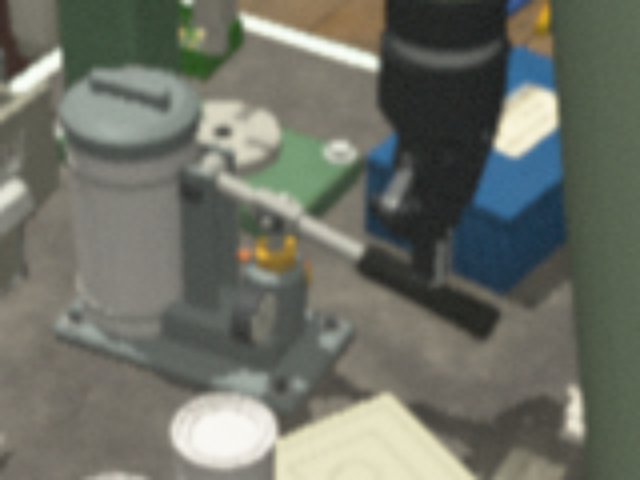

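The fingertips are on the grip near (430,280) in the crop and the lever is down. The force rises steeply at z≈0.1115, so it is on the stop. Next are the other two strokes, then the first tin.

```bash
python3 - <<'E'
from h import *
x,y=.449,-.2565
for i in range(3):
    bot.move_linear([x,y,.24],speed=.2); bot.wait(.3)
    if i==2: break
    bot.move_linear([x,y,.135],speed=.14)
    t=bot.move_linear([x,y,.1125],speed=.06)
    t=bot.move_linear([x,y,.107],speed=.03,until_force=10); bot.wait(.08); print(t,bot.read_position()[2],bot.read_ft_force())
bot.move_linear([x,y,.27],speed=.2)
print("clock",bot.read_clock())
for s in(1,-1):
    q=quat(-.148+s*np.pi/2); print(s,[bot.solve_ik([a,b,z],q) is not None and np.round(bot.solve_ik([a,b,z],q),2)[[0,3,5]] for a,b in((.5007,.1118),(.4748,-.063)) for z in(.24,.064)])
E
```

```text
True 0.11146343214677924 [-3.99292302  2.48702217 14.28393494]
True 0.11146798225530741 [-3.99620824  2.70705675 14.56212125]
clock 12.4667
1 [array([0.08, 1.05, 1.79]), array([0.08, 0.62, 1.79]), array([-0.29,  1.03,  1.43]), array([-0.29,  0.59,  1.43])]
-1 [array([ 0.08,  1.05, -1.35]), array([ 0.08,  0.62, -1.35]), array([-0.29,  1.03, -1.71]), array([-0.29,  0.59, -1.71])]
```

```bash
cat >> h.py <<'E'
Q=quat(-.148+np.pi/2)
P=[np.array(p) for p in((.5007,.1118),(.4878,.0243),(.4748,-.063))]
def go(p,z,**k): return bot.move_linear([p[0],p[1],z],**k)
def heft(i,zl=.14):
    p=P[i]; bot.move_pose([*p,.20],Q)
    if go(p,.064,speed=.12,until_force=6): print("HIT",bot.read_position(),bot.read_ft_force()); return False
    bot.wait(.1); f0=np.array(bot.read_ft_force())
    bot.set_gripper(0.0,grasp_force=45); w=bot.read_gripper_width()
    print("grip w",w,bot.read_finger_force(),"side force",np.round(np.array(bot.read_ft_force())-f0,2))
    go(p,zl,speed=.1); bot.wait(.5)
    print("tin",i,"weight N",np.round(f0-np.array(bot.read_ft_force()),2),bot.read_position(),bot.read_clock()); return True
def putback(i,z=.0645):
    p=P[i]; h=go(p,z,speed=.07,until_force=10); print("down",h,bot.read_position()[2],bot.read_ft_force())
    bot.set_gripper(1.0); bot.wait(.15); print("w",bot.read_gripper_width(),bot.read_ft_force()); go(p,.20,speed=.15)
E
python3 - <<'E'
from h import *
import cv2
bot.set_gripper(1.0); bot.move_linear([.449,-.2565,.30],speed=.2)
heft(0)
im=bot.camera("scene"); cv2.imwrite("pics/lift.png",cv2.resize(im[140:340,130:330,::-1],None,fx=3,fy=3))
E
```

```text
grip w 0.694892031337883 43.26271891593933 side force [ 0.16 -0.85  4.66]
tin 0 weight N [0.02 1.88 3.05] [0.50067965 0.11178915 0.13989641] 18.1417
```

View pics/lift.png

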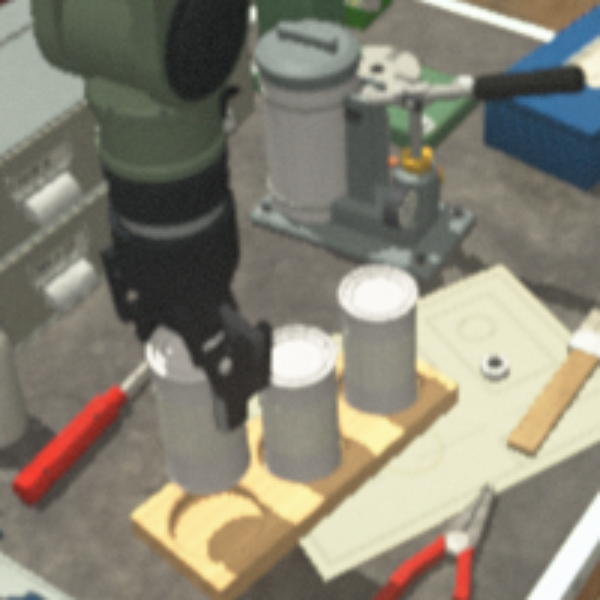

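The left tin (about (200,420) in the crop) is held upright above its empty hole, and the lever is up. I'll put it back and heft the middle one.

```bash
sed -i 's/"weight N"/"raw",np.round(bot.read_ft_force(),2),np.round(bot.read_joint_efforts(),2),"weight N"/' h.py; python3 - <<'E'
from h import *
print(bot.read_ft_force(),np.round(bot.read_joint_efforts(),2)); putback(0); bot.wait(.2); print("free",bot.read_ft_force())
heft(1)
E
```

```text
[-0.8115506  -0.30847667 -1.66901302] [ -0.   -42.76  23.64   0.    -0.     0.  ]
down True 0.06462835107501466 [-0.51609295 -0.82469067  5.29291479]
w 1.001361015232073 [-0.54029629 -0.63497946 -1.47138439]
free [-0.57472239  0.36811238  0.31618013]
grip w 0.6903315011950221 43.637478947639465 side force [-0.2  -1.05  4.91]
tin 1 raw [-0.57 -0.67 -1.98] [ -0.   -40.46  23.5    0.    -0.     0.  ] weight N [0.66 1.56 2.7 ] [0.48777747 0.02429556 0.13989993] 24.6333
```

```bash
python3 - <<'E'
from h import *
r=lambda:np.mean([(bot.wait(.03),bot.read_ft_force())[1] for _ in range(10)],axis=0).round(2)
print("mid mean",r()); putback(1); print("free mean",r())
heft(2); print("right mean",r(),bot.read_clock())
E
```

```text
mid mean [ 0.07 -0.08 -2.24]
down True 0.06463149380712216 [0.23148315 0.81393757 4.59264965]
w 1.0020887074104494 [ 0.23183166 -0.40816066  0.12542507]
free mean [-0.03 -0.06 -0.02]
grip w 0.6973980653521229 44.21056509017944 side force [0.39 1.05 6.81]
tin 2 raw [-0.39  0.88 -4.92] [ -0.   -40.79  24.3    0.    -0.     0.  ] weight N [ 0.22 -1.04  4.19] [ 0.47476599 -0.06298066  0.1399094 ] 31.525
right mean [-0.32  0.09 -5.2 ] 31.8583
```

The right tin reads about 5.2 N, or 0.5 kg, so it is the full one. I'll raise it and check.

```bash
python3 - <<'E'
from h import *
import cv2
go(P[2],.215,speed=.1); bot.wait(.6)
im=bot.camera("scene"); cv2.imwrite("pics/end.png",cv2.resize(im[100:340,110:350,::-1],None,fx=2.5,fy=2.5))
print(bot.read_position(),bot.read_ft_force(),bot.read_finger_force(),bot.read_clock())
E
```

```text
[ 0.47480574 -0.06300166  0.21498432] [-0.27753465 -0.6525685  -5.20552772] 45.79186677932739 33.4083
```

View pics/end.png

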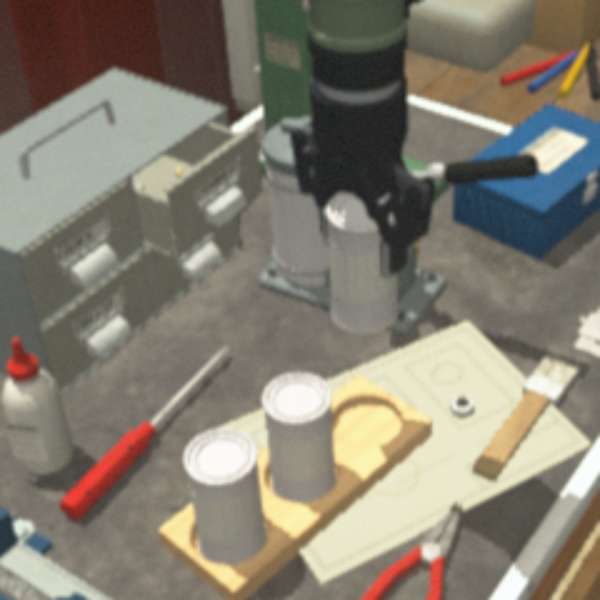

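The full tin is held upright at about (362,265). The other two stand in their holes at (228,495) and (298,435), and the lever is up at (490,165).

```bash
python3 -c "
from cell import bot
print(bot.close_job())"
```

```text
the job is handed in; nothing more can be done
None
```

I worked the greaser lever through three full strokes, hefted all three tins from left to right, and handed the job in holding the right-hand tin upright, its bottom about 16 cm above the table; it is the heaviest at about 0.5 kg, and the other two are back in their holes.

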